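# Open the yellow push-to-turn air knob on a crowded packing-bench panel

## Robot

A 6-joint arm with a two-finger parallel gripper is mounted at the origin on the work surface. World frame = base frame: x ahead of the robot, y to its left, z up, the work surface at z = 0. Lengths are in m, angles in degrees, forces in N, time in s.
With the tool pointing down it reaches from about 0.275 to 0.775 m from the base axis. Payload 14.6 kg.
Tool frame: the origin (TCP) lies between the finger pads; the fingertips stand 8 mm ahead of it and the grasp point (between the pads) lies 11 mm behind it (tip_extent is the distance from the TCP to the fingertips, in m); z points along the fingers, y is the line along which they close (so a half turn about z gives the same grasp; the last joint's range is limited). The gripper opens to 85 mm and grips with 20 to 120 N. Pads are 22 mm wide; open, the fingers measure 114 mm over their backs; the gripper's body (76 mm by 85 mm) begins 54 mm behind the grasp point. The pads swing forward as they close: fully open they stand 13 mm farther back than shut.
Start: joints at [-74.043, 15.075, -2.767, 72.158, 0, 81.102], TCP at [0.221, -0.476, 0.239] pointing down, gripper open.
Joint ranges: [-151.79, 151.79], [-50.71, 97.33], [-67.44, 78.34], [-121.81, 120.89], [-77.56, 73.72], [-180, 180]. Speed limits (degrees/s): [108.29, 108.29, 147.25, 159.86, 180, 180].

## Interface

Orientations are given as [roll, pitch, yaw] about the fixed x, y, z axes, in that order (R = Rz(yaw) Ry(pitch) Rx(roll)).
In Python, from bench import read_state, grab_frame, camera_info, sign_off, tip_extent gives the robot as it stands.
- The arm moves only by the tool drive_tool, never from a script. Its argument "moves" is text: rows parted by semicolons, each of 5 numbers parted by spaces: the shift along the tool's x, y, z in m, then the turn about the tool's z in rad, then the opening, from -1 (shut) to 1 (fully open), so that 0 is half open. A call has 1 to 12 rows; each row is the pose to reach, as a shift and turn from the pose commanded when the call began, along the tool's axes at that moment; what a row does not reach only later rows make up. A row lasts 1/12 s, in which the tool goes at most 41.7 mm and 7.16 degrees, less where a joint would pass 70% of its speed; a pose out of reach is approached as far as the arm can. A call with a gripper value outside its range is refused whole. The fingers move at their own pace and stop on an object; "newtons" is the grip in N (left out, the last holds). Time passes only in rows, so rows that repeat a pose let the fingers close. It gives the time, the measured TCP pose, the force, the opening and the grip force at its end, in the units of the state.
- read_state(): the state, without advancing time (a new reading comes with each control period).
- grab_frame(name): name is "side" or "top" or "wrist"; returns the picture (420x560x3 uint8, blue, green, red); there is no depth.
- camera_info(name): a dict with "intrinsics" (3x3 intrinsics, pixels), "origin" and "rotation" of the camera in the world. Camera axes: x right, y up, looking along -z (the intrinsics and any distortion apply to the point x, -y, -z); pixel columns grow to the right and rows downward; lengths in m; the calibration is good to about 2 mm. A picture is of the moment at which its call begins: read the wrist's pose just before it. camera_info takes no time and is no camera call; for the wrist camera it gives the pose at the moment of the call.
- sign_off(): hands the job in; it is judged then, once.
The state is a dict: "time_s": time; "joint_pos": joint angles; "joint_velocities": joint speeds; "joint_torque": joint torques, N m; "ee_pos": TCP position; "orientation": TCP orientation; "force": force on the tool from outside, world axes, zero at the start; "wrist_torque": the same for the moment, N m; "width": finger opening in m; "grip_force": force on a finger pad.
Only numpy, scipy, OpenCV 4.12 (cv2) and the standard library are available. Lean on these libraries where they do the work, as an engineer would, in place of code of your own. Each camera call takes 0.05 s, during which the arm holds its last target. There are 200 camera calls.

## Task

The lunch-box packing line is starting up: open the air with the yellow knob on the sloping panel. Push the knob right in, turn it clockwise past its lock and feel for its open notch, the place farther round where it pops fully back out once it is no longer pushed, and leave it there; never force it against its lock. Do not brush the blue, red and green knobs beside it and leave the boxed lunches where they are.

Things in the scene. Friction and masses are not known exactly. Their poses are not given: they have to be found in the camera images.
- yellow_grip (a point): The yellow knob: bar 64 mm long, 18 mm thick, white stripe on top at one end, on a 48 mm disc. Point on its axis at grip height: 20 mm below the bar's top, 24 mm above the disc, 44 mm above the panel face. x along the bar to the striped end, y across it (grip along y), z straight out of the panel; turns with the knob. The four knobs sit in any order in a level row, 84 mm between axes
- yellow_knob (a joint): angle of the yellow knob, rad: grows clockwise seen facing the panel; stops at 0 and 2.9. Starts in its closed notch (0.05 to 0.35); from 0.42 a lock bars it unless pushed in over 5 mm. Beyond, the lock keeps it in, at the angle where it is left, but for the open notch: centre hidden, 1.6 to 2.2, new each time, 0.18 wide either side. There it pops out when let go or drawn out, and is locked
- yellow_push (a joint): how far the yellow knob is pushed into the panel, in m: 0 fully out, 0.008 at its bottom stop, about 0.005 while the lock keeps it in. The spring pushes out with about 5 N at 0 and 10 N at the bottom
- blue_knob: the blue knob, same shape as the yellow: origin on its axis at the panel face, x along the bar to the striped end, z out of the panel; leave alone, it turns at a touch
- red_knob: the red knob, likewise; leave alone
- green_knob: the green knob, likewise; leave alone
- blue_tip (a point): top of the blue knob's bar at its striped end, 32 mm from its axis and 64 mm above the panel face
- red_tip (a point): the same on the red knob
- green_tip (a point): the same on the green knob
- panel: the fixed air panel: a console 360 mm wide (along its y) and 220 mm along its slope, face tilted 25 degrees towards its front (-x), which looks to the robot. Origin under the knob row at bench height; the face is 100 mm above the bench at the row, 54 mm at the front edge, 146 mm at the back edge
- lunch_left: two boxed lunches stacked beside the panel on its left (+y): 136 x 176 x 100 mm high, 0.9 kg, yellow lids, origin under their centre; leave alone
- lunch_right: one boxed lunch beside the panel on its right (-y): 136 x 176 x 50 mm high, 0.45 kg, yellow lid, origin under its centre; leave alone

How it is judged:
By the outcome, as a careful person would: the job done as asked, in the order asked, and still so for the second after the job is handed in, with the robot touching nothing.
It also fails if it takes over 58 s, if anything falls off the work surface, if the arm or the gripper's body presses on something with over 40 N, if the wrist force passes 120 N, or if a joint passes its speed limit or range.

## Working session

There is one attempt and no reset: what is moved stays moved. The work goes in short steps, Python scripts to look and compute and a tool call to move; the robot and the scene stay as the last step left them, time stands still between calls to the robot, and variables do not carry over. Pictures are saved under pics/ and viewed, at most 10 in all, crops included, and the job is handed in when it is done.

Besides the shell and the picture viewer there is one more tool, called after ">>>" as a command line: name --argument value ..., lists and objects as JSON in quotes. drive_tool: Moves the arm, as the interface text tells. Its arguments: {"type":"object","properties":{"moves":{"type":"string"},"newtons":{"type":"number"}},"required":["moves"]}

```bash
mkdir -p pics
python3 - <<'E'
from bench import *
import cv2,numpy as np
for n in("side","top"):
    cv2.imwrite(f"pics/{n}0.png",grab_frame(n)); c=camera_info(n); print(n,{k:np.round(v,3).tolist() if not isinstance(v,str) else v for k,v in c.items()})
print(read_state(),tip_extent)
E
```

```text
side {'intrinsics': [[536.515, 0.0, 272.645], [0.0, 536.515, 211.773], [0.0, 0.0, 1.0]], 'origin': [-0.372, 0.892, 0.856], 'rotation': [59.782, -0.997, -131.309]}
top {'intrinsics': [[466.156, 0.0, 277.766], [0.0, 466.156, 211.745], [0.0, 0.0, 1.0]], 'origin': [0.357, 0.03, 1.176], 'rotation': [10.361, -0.914, -88.545]}
{'time_s': 0.1, 'joint_pos': array([-7.40426339e+01,  1.50981442e+01, -2.79774327e+00,  7.21570996e+01,
        2.89386409e-03,  8.11034455e+01]), 'joint_velocities': array([ 0.02450992, -0.10165942,  0.03561477, -0.1712032 ,  0.00700849,
       -0.09053738]), 'joint_torque': array([ 4.61751537e-03, -6.38575459e+01,  3.85062969e+01,  1.00118577e-02,
       -2.06130733e-05, -1.08411950e-05]), 'ee_pos': array([ 0.22062395, -0.47616608,  0.23886988]), 'orientation': array([-1.79948098e+02, -1.10535384e-02,  2.48539142e+01]), 'force': array([ 0.59403237, -1.24003475,  0.68186572]), 'wrist_torque': array([-0.05075039,  0.01151181, -0.01583447]), 'grip_force': 0.0, 'width': 0.08576120164582643} 0.008
```

View pics/top0.png

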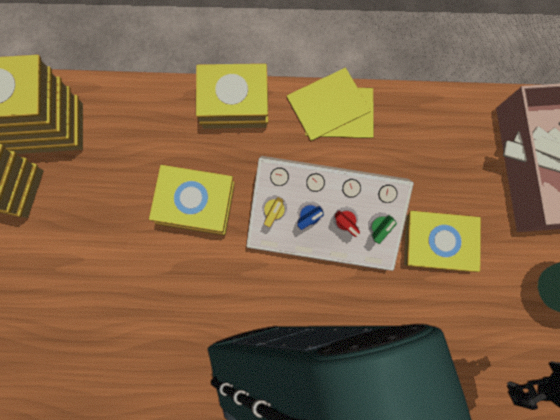

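View pics/side0.png

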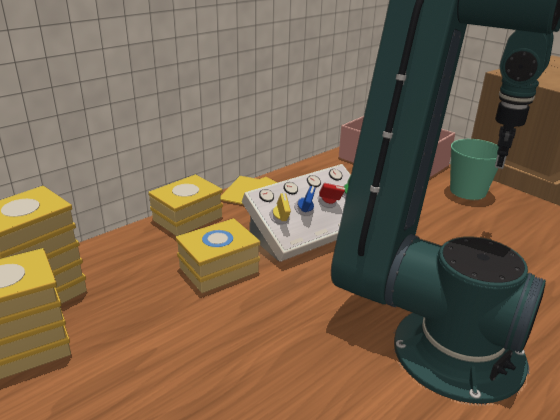

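The top view shows the panel with corners near (261,158), (412,182), (395,269) and (248,247). The yellow knob is leftmost at about (273,211), then blue (310,216), red (346,222) and green (383,229). The side view shows yellow at (283,208), clear of the arm.

```bash
cat > h.py <<'E'
from bench import *
import cv2,numpy as np
from scipy.spatial.transform import Rotation as R
def rot(e): return R.from_euler('xyz',e,degrees=True).as_matrix()
def ray(c,p):
    d=np.linalg.inv(c["intrinsics"])@np.array([p[0],p[1],1.]); return np.array(c["origin"]),rot(c["rotation"])@(d*[1,-1,-1])
def plane(c,p,q,n):
    o,d=ray(c,p); return o+d*(np.dot(np.array(q)-o,n)/np.dot(d,n))
def proj(c,X):
    v=rot(c["rotation"]).T@(np.array(X)-c["origin"]); p=np.array(c["intrinsics"])@(v*[1,-1,-1]); return p[:2]/p[2]
E
python3 - <<'E'
from h import *
c=camera_info("top"); im=cv2.imread("pics/top0.png")
# panel mask: white-ish in ROI
hsv=cv2.cvtColor(im,cv2.COLOR_BGR2HSV)
m=((hsv[...,1]<60)&(hsv[...,2]>130)).astype(np.uint8); roi=np.zeros_like(m); roi[150:280,240:420]=1; m&=roi
m=cv2.morphologyEx(m,cv2.MORPH_OPEN,np.ones((3,3)))
k=max(cv2.findContours(m,0,2)[0],key=cv2.contourArea); h=cv2.convexHull(k)
q=cv2.approxPolyDP(h,6,True)[:,0]; print(q.tolist())
Z=[0,0,1]
for p in q:
    print(p,plane(c,p,[0,0,.146 if p[1]<215 else .054],Z).round(4))
cr=im[145:280,240:420]; cv2.imwrite("pics/c.png",cv2.resize(cr,None,fx=4.4,fy=4.4,interpolation=2))
E
```

```text
[[259, 158], [411, 181], [393, 269], [248, 247]]
[259 158] [0.6701 0.0645 0.146 ]
[411 181] [ 0.6261 -0.2841  0.146 ]
[393 269] [ 0.4311 -0.2631  0.054 ]
[248 247] [0.4746 0.0868 0.054 ]
```

View pics/c.png

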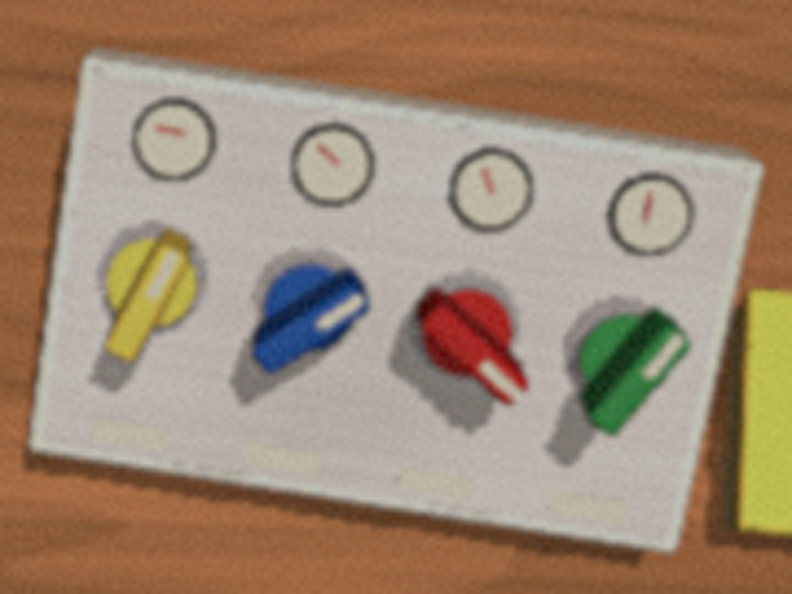

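```bash
cat >> h.py <<'E'
YAW=np.radians(-7.0); t=np.radians(25)
ex=np.array([np.cos(YAW),np.sin(YAW),0]);ey=np.array([-np.sin(YAW),np.cos(YAW),0]);ez=np.array([0,0,1.])
u=np.cos(t)*ex+np.sin(t)*ez; n=-np.sin(t)*ex+np.cos(t)*ez
def row0(P,h): # coords in panel axes of P rel. to O
    return P
E
python3 - <<'E'
from h import *
c=camera_info("top")
O=np.array([.5505,-.099,.1])
f=lambda x,y:(x/4.4+240-.4,y/4.4+145-.4)
for nm,a,b,d in(("yellow",(177,250),(120,357),(152,282)),("blue",(360,293),(262,362),(308,308)),("red",(430,300),(517,395),(468,332)),("green",(678,338),(597,427),(628,358))):
    A,B=[plane(c,f(*p),O+.064*n,n) for p in(a,b)]; D=plane(c,f(*d),O+.02*n,n)
    M=(A+B)/2; v=A-B
    q=lambda P:np.array([(P-O)@u,(P-O)@ey]).round(4)
    print(nm,"axis@top",q(M),"disc",q(D),"len",np.linalg.norm(v).round(4),"cw from uphill",np.degrees(np.arctan2(-v@ey,v@u)).round(1),"grip",(M-.02*n).round(4), "bar yaw",np.degrees(np.arctan2(v[1],v[0])).round(1))
s=read_state(); print(s["ee_pos"])
E
```

```text
yellow axis@top [0.0005 0.1249] disc [0.0008 0.1255] len 0.0631 cw from uphill 19.2 grip [0.5477 0.0272 0.1401] bar yaw -28.0
blue axis@top [0.0007 0.0422] disc [-0.0007  0.0426] len 0.0609 cw from uphill 44.9 grip [ 0.5378 -0.0549  0.1402] bar yaw -54.7
red axis@top [ 0.0029 -0.0402] disc [-0.0008 -0.0421] len 0.0667 cw from uphill -50.8 grip [ 0.5297 -0.137   0.1411] bar yaw 46.5
green axis@top [-0.0026 -0.1242] disc [-0.0019 -0.1269] len 0.0605 cw from uphill 30.5 grip [ 0.5146 -0.2197  0.1388] bar yaw -40.0
[ 0.22062395 -0.47616608  0.23886988]
```

>>> drive_tool --moves "0.508 -0.32 0 -2.24 0;0.508 -0.32 0 -2.24 0;0.508 -0.32 0 -2.24 0;0.508 -0.32 0 -2.24 0;0.508 -0.32 0 -2.24 0;0.508 -0.32 0 -2.24 0;0.508 -0.32 0 -2.24 0;0.508 -0.32 0 -2.24 0;0.508 -0.32 0 -2.24 0;0.508 -0.32 0 -2.24 0;0.508 -0.32 0 -2.24 0;0.508 -0.32 0 -2.24 0" --newtons 20

```text
time_s: 1.1
ee_pos: [0.4931, -0.0546, 0.2392]
orientation: [-180.0, 0.0, 111.2]
force: [1.2, -0.5, 0.3]
width: 0.0425
grip_force: 0.0
```

>>> drive_tool --moves "0.057 0.08 0 -0.71 0;0.057 0.08 0 -0.71 0;0.057 0.08 0 -0.71 0;0.057 0.08 0 -0.71 0;0.057 0.08 0 -0.71 0;0.057 0.08 0 -0.71 0;0.057 0.08 0 -0.71 0;0.057 0.08 0 -0.71 0;0.057 0.08 0 -0.71 0"

```text
time_s: 1.85
ee_pos: [0.547, 0.0249, 0.2392]
orientation: [-180.0, -0.0, 151.3]
force: [-0.4, 0.1, 0.5]
width: 0.0426
grip_force: 0.0
```

Run:
```python
from h import *
s=read_state(); print(s["ee_pos"],s["orientation"],s["joint_pos"],s["joint_velocities"].round(2))
c=camera_info("wrist"); cv2.imwrite("pics/w1.png",grab_frame("wrist"))
O=np.array([.5505,-.099,.1]); A=O+.1255*ey
print(np.round(c["origin"],3),np.round(c["rotation"],1)); 
for h in(.064,.02): print(proj(c,A+h*n).round(1))
```

```text
[0.54698072 0.02488973 0.23916854] [-1.79995836e+02 -1.61366822e-02  1.51295335e+02] [-5.92415070e+00  1.73189223e+01  4.49151165e-01  7.31467191e+01
  2.40889145e-03  2.27805135e+01] [-0.05  0.01  0.06  0.06 -0.01 -0.52]
[0.483 0.06  0.375] [-16.7  -0.   61.3]
[281.9 202.3]
[290.8 208.9]
```

View pics/w1.png

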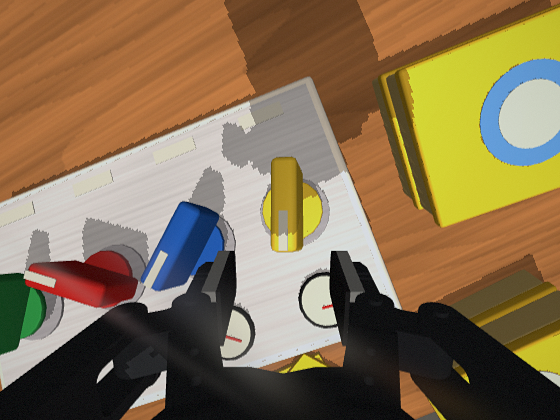

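Wrist view: the yellow bar stands almost upright in the picture, from (286,158) to (287,250), with its disc at about (292,209). This is within a few pixels of my projection at (282,202).

Run:
```python
from h import *
im=cv2.imread("pics/w1.png"); c=camera_info("wrist")
hsv=cv2.cvtColor(im,cv2.COLOR_BGR2HSV); m=((hsv[...,1]>120)&(hsv[...,0]>18)&(hsv[...,0]<35)).astype(np.uint8)
roi=np.zeros_like(m); roi[140:262,255:335]=1; m&=roi
k=max(cv2.findContours(m,0,2)[0],key=cv2.contourArea)
for r in range(155,256,8):
    x=np.where(m[r])[0]; print(r,x.min() if len(x) else None,x.max() if len(x) else None)
O=np.array([.5505,-.099,.1]); A=O+.1255*ey
for p in((286,204),(285.5,162),(287,246)):
    P=plane(c,p,O+.064*n,n)-A; print(p,(P@u).round(4),(P@ey).round(4))
cv2.imwrite("pics/w1c.png",cv2.resize(im[145:265,235:345],None,fx=5,fy=5,interpolation=2))
```

```text
155 None None
163 271 297
171 271 300
179 271 302
187 271 311
195 267 318
203 263 321
211 263 322
219 264 320
227 268 316
235 271 307
243 271 302
251 276 292
(286, 204) 0.0021 0.0021
(285.5, 162) -0.0245 0.0114
(287, 246) 0.028 -0.0066
```

View pics/w1c.png

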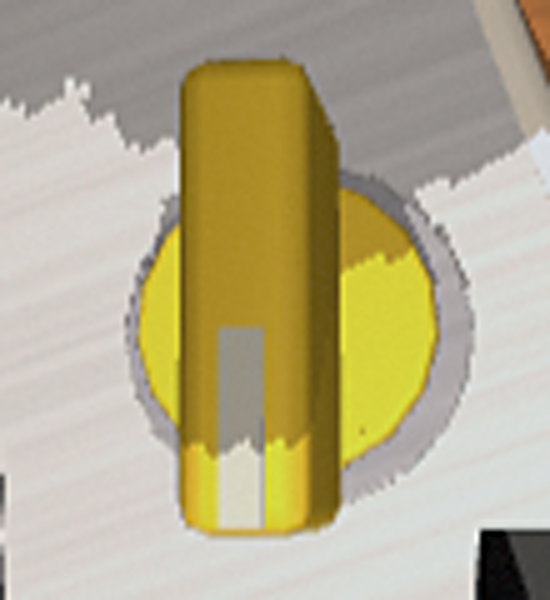

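>>> drive_tool --moves "0 0.003 0.03 -0.04 0;0 0.003 0.06 -0.04 0;0 0.003 0.08 -0.04 0;0 0.003 0.095 -0.04 0;0 0.003 0.103 -0.04 0;0 0.003 0.108 -0.04 0;0 0.003 0.108 -0.04 0;0 0.003 0.108 -0.04 0"

```text
time_s: 2.57
ee_pos: [0.5489, 0.0275, 0.1319]
orientation: [180.0, 0.0, 153.7]
force: [0.1, 0.7, -0.1]
width: 0.0431
grip_force: 0.0
```

>>> drive_tool --moves "0 0 0 0 -0.8;0 0 0 0 -0.8;0 0 0 0 -0.8;0 0 0 0 -0.8;0 0 0 0 -0.8;0 0 0 0 -0.8" --newtons 40

```text
time_s: 3.07
ee_pos: [0.5491, 0.0282, 0.132]
orientation: [179.9, 0.1, 153.8]
force: [1.5, 5.7, 4.0]
width: 0.0205
grip_force: 39.0
```

>>> drive_tool --moves "-0.001 0.0005 0.0025 0 -0.8;-0.002 0.0007 0.0045 0 -0.8;-0.003 0.001 0.0068 0 -0.8;-0.003 0.001 0.0068 0 -0.8;-0.003 0.001 0.0068 0 -0.8"

```text
time_s: 3.48
ee_pos: [0.5523, 0.0278, 0.1253]
orientation: [179.9, 0.1, 153.8]
force: [-0.6, 6.5, 8.4]
width: 0.02
grip_force: 39.3
```

>>> drive_tool --moves "-0.0006 0.0002 0.0012 0 -0.8;-0.0006 0.0002 0.0012 0 -0.8;-0.0006 0.0002 0.0012 0 -0.8"

```text
time_s: 3.73
ee_pos: [0.5527, 0.028, 0.1247]
orientation: [179.8, 0.1, 153.8]
force: [-4.8, 7.5, 16.6]
width: 0.0198
grip_force: 38.6
```

Run:
```python
from h import *
s=read_state(); print(s["ee_pos"],s["force"],s["force"]@n,s["wrist_torque"])
c=camera_info("wrist"); cv2.imwrite("pics/w2.png",grab_frame("wrist"))
```

```text
[0.55266091 0.0279961  0.12470082] [-4.77921103  7.52473142 16.55826111] 17.39916304576778 [2.42865664 0.53415652 0.42105547]
```

>>> drive_tool --moves "0 0 0 0.08 -0.8;0 0 0 0.16 -0.8;0 0 0 0.24 -0.8;0 0 0 0.32 -0.8;0 0 0 0.4 -0.8;0 0 0 0.4 -0.8"

```text
time_s: 4.28
ee_pos: [0.5537, 0.0305, 0.1256]
orientation: [179.5, -0.2, 130.8]
force: [-4.0, 21.9, 23.1]
width: 0.0204
grip_force: 103.7
```

>>> drive_tool --moves "0 0 0 0 -0.4;0 0 0 0 -0.1;0 0 0 0 -0.1;0 0 0 0 -0.1" --newtons 20

```text
time_s: 4.62
ee_pos: [0.5516, 0.0265, 0.1237]
orientation: [-179.9, 0.0, 130.8]
force: [-5.5, -2.0, 6.9]
width: 0.0381
grip_force: 4.0
```

Run:
```python
from h import *
s=read_state(); print(s["time_s"],s["ee_pos"],s["orientation"],s["force"],s["width"])
a=grab_frame("wrist");b=grab_frame("top")
cv2.imwrite("pics/w3.png",np.hstack([a[110:300,200:360],cv2.imread("pics/w2.png")[110:300,200:360],cv2.resize(b[170:265,240:420],None,fx=2,fy=2)]))
cv2.imwrite("pics/w3f.png",a)
cv2.imwrite("pics/t3f.png",b)
```

```text
4.6167 [0.55157948 0.02652834 0.12368596] [-1.79903492e+02  2.97569167e-02  1.30822672e+02] [-5.53012414 -1.9759293   6.88449834] 0.03811039283126774
```

View pics/w3.png

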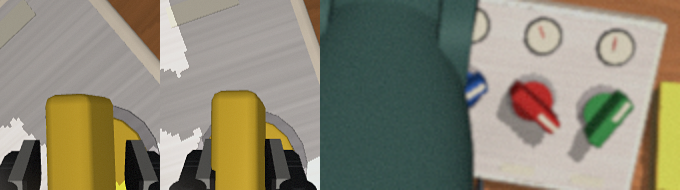

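The bar is still lined up with the jaws after the 23° turn, so the knob turned with them. Next I'll raise and re-centre for a higher grip.

>>> drive_tool --moves "0 0 -0.006 0 -0.1;0.005 -0.003 -0.011 0 -0.1;0.005 -0.003 -0.011 0 -0.1;0.005 -0.003 -0.011 0 -0.1"

```text
time_s: 5.05
ee_pos: [0.5468, 0.0289, 0.1347]
orientation: [180.0, 0.0, 130.9]
force: [0.7, -0.6, -0.0]
width: 0.0388
grip_force: 0.0
```

>>> drive_tool --moves "-0.0008 -0.0007 0 0 -0.8;-0.0008 -0.0007 0 0 -0.8;-0.0008 -0.0007 0 0 -0.8;-0.0008 -0.0007 0 0 -0.8;-0.0008 -0.0007 0 0 -0.8" --newtons 25

```text
time_s: 5.47
ee_pos: [0.5474, 0.0285, 0.1346]
orientation: [179.9, -0.0, 130.9]
force: [0.9, 6.3, 5.6]
width: 0.0245
grip_force: 23.0
```

>>> drive_tool --moves "-0.0005 0.0012 0.0015 0 -0.8;-0.001 0.002 0.0032 0 -0.8;-0.001 0.002 0.0032 0 -0.8"

```text
time_s: 5.72
ee_pos: [0.5492, 0.0287, 0.1316]
orientation: [179.9, 0.0, 130.9]
force: [-3.9, 2.8, 10.3]
width: 0.0241
grip_force: 23.3
```

>>> drive_tool --moves "0 0 0 0.08 -0.8;0 0 0 0.16 -0.8;0 0 0 0.24 -0.8;0 0 0 0.32 -0.8;0 0 0 0.32 -0.8"

```text
time_s: 6.13
ee_pos: [0.5506, 0.0293, 0.1322]
orientation: [179.7, -0.0, 112.3]
force: [1.9, 6.3, 10.1]
width: 0.0242
grip_force: 55.9
```

>>> drive_tool --moves "0 0 0 0 -0.3;0 0 0 0 -0.1;0 0 0 0 -0.1;0 0 -0.003 0 -0.1;0 0 -0.003 0 -0.1"

```text
time_s: 6.55
ee_pos: [0.5491, 0.0283, 0.1344]
orientation: [180.0, 0.0, 112.5]
force: [-0.5, 0.4, 0.3]
width: 0.0384
grip_force: 0.0
```

>>> drive_tool --moves "0.001 -0.001 0 0 -0.8;0.001 -0.001 0 0 -0.8;0.001 -0.001 0 0 -0.8;0.001 -0.001 0 0 -0.8;0.001 -0.001 0 0 -0.8"

```text
time_s: 6.97
ee_pos: [0.5481, 0.029, 0.1344]
orientation: [179.9, 0.0, 112.5]
force: [2.5, 1.1, 5.2]
width: 0.0266
grip_force: 24.2
```

Well centred. I'll press in a little and turn further.

>>> drive_tool --moves "-0.0005 0.001 0.0015 0 -0.8;-0.0008 0.0018 0.003 0 -0.8;-0.0008 0.0018 0.003 0.08 -0.8;-0.0008 0.0018 0.003 0.16 -0.8;-0.0008 0.0018 0.003 0.24 -0.8;-0.0008 0.0018 0.003 0.3 -0.8;-0.0008 0.0018 0.003 0.3 -0.8"

```text
time_s: 7.55
ee_pos: [0.5506, 0.0295, 0.1321]
orientation: [179.8, -0.1, 95.1]
force: [1.1, 4.7, 11.6]
width: 0.027
grip_force: 40.1
```

>>> drive_tool --moves "0 0 0 0 -0.3;0 0 0 0 -0.1;0 0 0 0 -0.1;0 0 -0.003 0 -0.1;0 0 -0.003 0 -0.1"

```text
time_s: 7.97
ee_pos: [0.5495, 0.0288, 0.1343]
orientation: [-180.0, 0.0, 95.3]
force: [-0.1, -0.7, -0.1]
width: 0.0384
grip_force: 0.0
```

>>> drive_tool --moves "0 -0.0015 0 0 -0.8;0 -0.0015 0 0 -0.8;0 -0.0015 0 0 -0.8;0 -0.0015 0 0 -0.8;0 -0.0015 0 0 -0.8;0 -0.001 0.0015 0 -0.8;0 0 0.003 0 -0.8;0 0 0.003 0.08 -0.8;0 0 0.003 0.16 -0.8;0 0 0.003 0.24 -0.8;0 0 0.003 0.24 -0.8"

```text
time_s: 8.88
ee_pos: [0.5503, 0.0289, 0.1318]
orientation: [179.9, -0.0, 81.3]
force: [0.4, 0.7, 9.1]
width: 0.028
grip_force: 26.1
```

>>> drive_tool --moves "0 0 0 0 -0.3;0 0 0 0 -0.1;0 0 0 0 -0.1;0 0 -0.01 0 -0.1;0 0 -0.035 0 -0.1;0 0 -0.065 0 -0.1;0 0 -0.065 0 -0.1;0 0 -0.065 0 -0.1"

```text
time_s: 9.55
ee_pos: [0.5501, 0.0288, 0.197]
orientation: [179.9, -0.0, 81.6]
force: [1.0, 0.1, -0.6]
width: 0.0381
grip_force: 0.0
```

Run:
```python
from h import *
s=read_state(); print(s["time_s"],s["ee_pos"],s["orientation"],s["force"])
c=camera_info("wrist"); a=grab_frame("wrist"); cv2.imwrite("pics/w4.png",a); print(c["origin"],c["rotation"])
A=np.array([.567,.0258,.1])
for h in(.064,.059,.02,.015): print(h,proj(c,A+h*n).round(1))
```

```text
9.55 [0.55011074 0.02876147 0.19701925] [ 1.79884756e+02 -5.70819512e-05  8.15737243e+01] [ 0.97400315  0.08272924 -0.56417841]
[0.56055012 0.10136648 0.33254318] [-16.72021039  -0.09932977  -8.41194516]
0.064 [264.4 241.6]
0.059 [268.6 238.4]
0.02 [295.5 217.1]
0.015 [298.4 214.8]
```

View pics/w4.png

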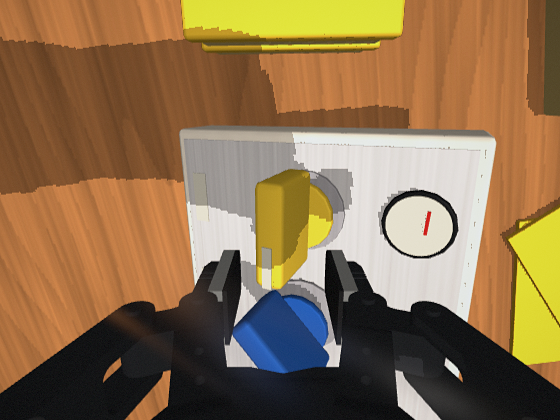

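The view shows the bar upright in the picture, with its top face from about (257–284, 180) to (257–284, 288). The disc is at about (318,215) and blue is behind. I'll measure the edges to judge in or out.

```bash
cat >> h.py <<'E'
def meas(f,c,A):
    a=cv2.GaussianBlur(cv2.imread(f),(3,3),0).astype(int); 
    e=proj(c,A+.062*n); r0=int(e[1])
    print("pred out/in",proj(c,A+.064*n).round(1),proj(c,A+.059*n).round(1))
    for r in(r0-15,r0-5):
        g=a[r,int(e[0])-25:int(e[0])+70]; gr=np.abs(np.diff(g,axis=0)).sum(1); i=np.where((gr>14))[0]
        print(r,[(int(k+e[0]-25),int(gr[k])) for k in i])
    hsv=cv2.cvtColor(a.astype(np.uint8),cv2.COLOR_BGR2HSV); m=((hsv[...,1]>110)&(hsv[...,0]>18)&(hsv[...,0]<35))
    k=int(e[0]); rr=np.where(m[r0-80:r0+70,k])[0]+r0-80; print("col",k,"rows",rr.min(),rr.max())
E
python3 - <<'E'
from h import *
c=camera_info("wrist"); meas("pics/w4.png",c,np.array([.567,.0258,.1]))
im=cv2.imread("pics/w4.png"); cv2.imwrite("pics/w4c.png",cv2.resize(im[160:310,235:365],None,fx=4,fy=4,interpolation=2))
E
```

```text
pred out/in [265.6 242.4] [269.7 239.1]
226 [(248, 28), (249, 93), (250, 79), (253, 26), (254, 75), (255, 58), (256, 29), (257, 30), (280, 16), (281, 24), (282, 25), (283, 19), (303, 27), (304, 53), (305, 28), (306, 19), (307, 51), (308, 48), (329, 34), (330, 75), (331, 86), (332, 32)]
236 [(253, 20), (254, 130), (255, 178), (256, 47), (257, 38), (258, 18), (280, 17), (281, 25), (282, 25), (283, 19), (297, 15), (298, 44), (299, 44), (306, 28), (307, 64), (308, 35), (324, 21), (325, 59), (326, 74), (327, 44), (328, 15), (335, 16)]
col 267 rows 179 247
```

View pics/w4c.png

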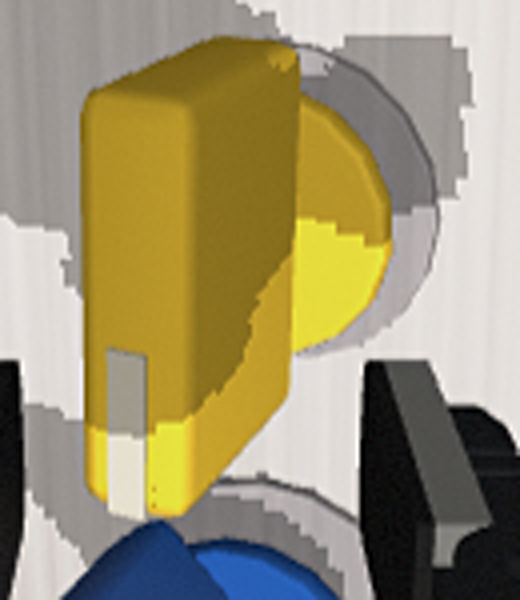

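The top face centre is (269,237), which matches the pushed-in prediction of (270,239) rather than the out one of (266,242). It is still held in, so I'll turn 0.25 farther.

>>> drive_tool --moves "0 -0.002 0.035 0 -0.1;0 -0.002 0.055 0 -0.1;0 -0.002 0.0625 0 -0.1;0 -0.002 0.0625 0 -0.1;0 -0.002 0.0625 0 -0.8;0 -0.002 0.0625 0 -0.8;0 -0.002 0.0625 0 -0.8;0 -0.002 0.0625 0 -0.8;0 -0.002 0.0625 0 -0.8"

```text
time_s: 10.35
ee_pos: [0.5488, 0.029, 0.1347]
orientation: [179.8, -0.0, 81.6]
force: [6.1, -0.6, 0.4]
width: 0.0281
grip_force: 25.3
```

>>> drive_tool --moves "0 0.0008 0.0015 0 -0.8;0 0.0015 0.003 0 -0.8;0 0.0015 0.003 0.08 -0.8;0 0.0015 0.003 0.16 -0.8;0 0.0015 0.003 0.25 -0.8;0 0.0015 0.003 0.25 -0.8"

```text
time_s: 10.85
ee_pos: [0.5502, 0.0289, 0.1321]
orientation: [179.8, -0.1, 66.9]
force: [1.8, -0.3, 10.3]
width: 0.028
grip_force: 24.6
```

>>> drive_tool --moves "0 0 0 0 -0.3;0 0 0 0 -0.1;0 0 0 0 -0.1;0 0 -0.01 0 -0.1;0 0 -0.035 0 -0.1;0 0 -0.065 0 -0.1;0 0 -0.065 0 -0.1;0 0 -0.065 0 -0.1"

```text
time_s: 11.52
ee_pos: [0.5496, 0.0289, 0.1968]
orientation: [179.9, -0.0, 67.3]
force: [-0.1, -0.7, -0.9]
width: 0.0382
grip_force: 0.0
```

Run:
```python
from h import *
s=read_state(); print(s["time_s"],s["ee_pos"],s["orientation"],s["force"])
c=camera_info("wrist"); a=grab_frame("wrist"); cv2.imwrite("pics/w5.png",a)
meas("pics/w5.png",c,np.array([.567,.0258,.1]))
```

```text
11.5167 [0.54956442 0.02894967 0.19682476] [ 1.79882379e+02 -4.17868181e-02  6.72590781e+01] [-0.08930542 -0.66951697 -0.86694078]
pred out/in [266.6 245.7] [270.5 241.5]
229 [(250, 62), (251, 99), (252, 48), (255, 42), (256, 90), (257, 35), (258, 35), (259, 24), (282, 16), (283, 24), (284, 25), (285, 17), (305, 25), (306, 44), (307, 50), (308, 68), (309, 31), (327, 30), (328, 64), (329, 82), (330, 48)]
239 [(255, 64), (256, 155), (257, 121), (258, 22), (259, 32), (282, 18), (283, 24), (284, 25), (285, 17), (297, 19), (298, 53), (299, 38), (307, 44), (308, 59), (309, 22), (318, 30), (319, 58), (320, 60), (321, 31), (324, 29), (325, 34), (326, 33), (327, 23)]
col 268 rows 181 250
```

Still in: the face centre column is 270, against 270.5 predicted for in. On to about 2.1.

>>> drive_tool --moves "0 -0.0015 0.035 0 -0.1;0 -0.0015 0.055 0 -0.1;0 -0.0015 0.0625 0 -0.1;0 -0.0015 0.0625 0 -0.1;0 -0.0015 0.0625 0 -0.8;0 -0.0015 0.0625 0 -0.8;0 -0.0015 0.0625 0 -0.8;0 -0.0015 0.0625 0 -0.8;0 -0.0015 0.0625 0 -0.8"

```text
time_s: 12.32
ee_pos: [0.5491, 0.0289, 0.1345]
orientation: [179.8, 0.0, 67.2]
force: [3.7, -4.3, -3.0]
width: 0.0279
grip_force: 23.6
```

>>> drive_tool --moves "0.0003 0.0008 0.0015 0 -0.8;0.0005 0.0012 0.003 0 -0.8;0.0005 0.0012 0.003 0.08 -0.8;0.0005 0.0012 0.003 0.16 -0.8;0.0005 0.0012 0.003 0.25 -0.8;0.0005 0.0012 0.003 0.25 -0.8"

```text
time_s: 12.82
ee_pos: [0.5505, 0.0291, 0.132]
orientation: [179.8, -0.1, 52.6]
force: [1.1, -3.8, 9.5]
width: 0.0269
grip_force: 24.3
```

>>> drive_tool --moves "0 0 0 0 -0.3;0 0 0 0 -0.1;0 0 0 0 -0.1;0 0 -0.01 0 -0.1;0 0 -0.035 0 -0.1;0 0 -0.065 0 -0.1;0 0 -0.065 0 -0.1;0 0 -0.065 0 -0.1"

```text
time_s: 13.48
ee_pos: [0.5499, 0.0295, 0.1966]
orientation: [179.9, -0.1, 52.9]
force: [0.4, -0.7, -0.8]
width: 0.0385
grip_force: 0.0
```

Run:
```python
from h import *
s=read_state(); print(s["time_s"],s["ee_pos"],s["orientation"],s["force"])
c=camera_info("wrist"); a=grab_frame("wrist"); cv2.imwrite("pics/w6.png",a)
meas("pics/w6.png",c,np.array([.567,.0258,.1]))
```

```text
13.4833 [0.54986413 0.02948545 0.19656296] [ 1.79855756e+02 -9.18834866e-02  5.29353372e+01] [ 0.4207352  -0.69290035 -0.78214244]
pred out/in [268.8 250.4] [272.3 245.3]
233 [(253, 48), (254, 87), (255, 32), (256, 29), (257, 20), (281, 18), (282, 20), (283, 23), (284, 19), (303, 24), (304, 87), (305, 105), (306, 36), (316, 28), (317, 39), (319, 19), (320, 31), (321, 47), (322, 28), (323, 36), (324, 74), (325, 77), (326, 40), (327, 17), (328, 22), (329, 19)]
243 [(253, 66), (254, 147), (255, 120), (256, 21), (257, 27), (281, 18), (282, 26), (283, 23), (284, 18), (296, 39), (297, 42), (303, 27), (304, 94), (305, 102), (306, 44)]
col 270 rows 182 259
```

Columns 254–283 give a centre of 268.6, which matches out (268.8) rather than in (272.3). I'll check against the previous view.

Run:
```python
import cv2,numpy as np
ims=[cv2.resize(cv2.imread(f"pics/w{i}.png")[165:315,235:365],None,fx=3,fy=3,interpolation=2)[:, :265*3//2] for i in(5,6)]
cv2.imwrite("pics/cmp.png",np.hstack(ims))
```

```text
(no output)
```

View pics/cmp.png

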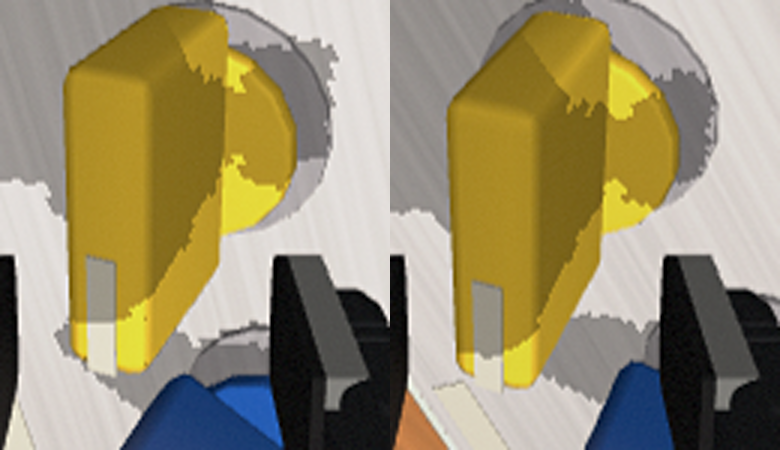

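The two views agree with a pop-out. I'll confirm the bar height by triangulating the stripe from a second viewpoint while backing off front-left.

```bash
python3 -c "
from h import *
import pickle; pickle.dump(camera_info('wrist'),open('c6.pkl','wb'))"
```

>>> drive_tool --moves "0 -0.02 -0.02 0 -0.1;0 -0.05 -0.02 0 -0.1;0 -0.06 -0.02 0 -0.1;0 -0.06 -0.02 0 -0.1;0 -0.06 -0.02 0 -0.1;0 -0.06 -0.02 0 -0.1"

```text
time_s: 14.03
ee_pos: [0.5016, 0.0653, 0.2145]
orientation: [-180.0, 0.0, 52.9]
force: [0.3, -1.0, 0.5]
width: 0.0385
grip_force: 0.0
```

Run:
```python
from h import *
import pickle
c=camera_info('wrist'); a=grab_frame("wrist"); cv2.imwrite("pics/w7.png",a); pickle.dump(c,open('c7.pkl','wb'))
e=proj(c,np.array([.567,.0258,.1])+.06*n); print(e,read_state()["ee_pos"])
x,y=int(e[0])-65,int(e[1])-75; print(x,y)
cv2.imwrite("pics/w7c.png",cv2.resize(a[y:y+150,x:x+130],None,fx=4,fy=4,interpolation=2))
```

```text
[371.19594455 233.4258416 ] [0.50167436 0.0652249  0.21449675]
306 158
```

View pics/w7c.png

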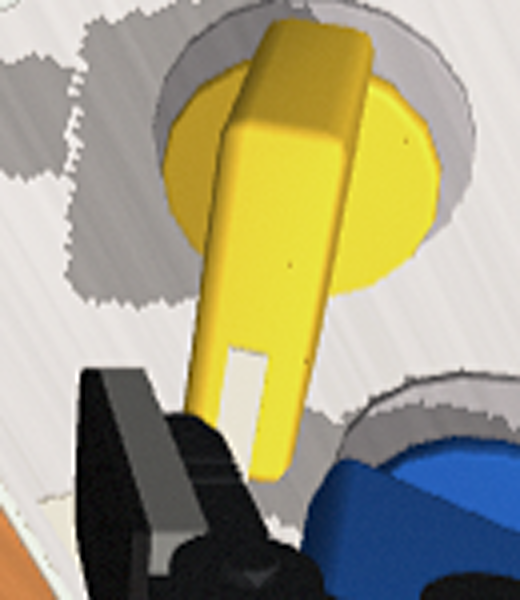

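The stripe's inner corners are at (363.2,244.5) and (373,246), and the bar's tail corners at (363,190) and (392,193.5).

Run:
```python
from h import *
import pickle
c6,c7=[pickle.load(open(f'c{i}.pkl','rb')) for i in(6,7)]
A=np.array([.567,.0258,.1]); P=[]
for p,q in(((263,259),(363.2,244.5)),((272.7,261),(373,246)),((254.3,200),(363,190.2)),((285,203),(392.3,193.6))):
    o1,d1=ray(c6,p);o2,d2=ray(c7,q)
    t_=np.linalg.lstsq(np.c_[d1,-d2],o2-o1,rcond=None)[0]; X1,X2=o1+d1*t_[0],o2+d2*t_[1]; X=(X1+X2)/2; P.append(X)
    print(((X-A)@n).round(4),((X-A)@u).round(4),((X-A)@ey).round(4),"gap",np.linalg.norm(X1-X2).round(4))
v=(P[0]+P[1]-P[2]-P[3])/2; print("cw from uphill rad",np.arctan2(-v@ey,v@u)%6.28)
```

```text
0.0664 -0.0053 -0.0024 gap 0.0001
0.0664 -0.0001 -0.0052 gap 0.0002
0.0647 0.01 0.0299 gap 0.0
0.0618 0.0231 0.0213 gap 0.0004
cw from uphill rad 2.149986434812215
```

The bar top measures 65 mm above the face, so the knob is fully out (64 mm out, 59 mm in) at about 2.1 rad. I'll back clear and hand in.

>>> drive_tool --moves "0 0 -0.03 0 -0.1;0 0 -0.06 0 -0.1;0 0 -0.06 0 -0.1;0 0 -0.06 0 -0.1;0 0 -0.06 0 -0.1"

```text
time_s: 14.5
ee_pos: [0.5014, 0.0653, 0.2744]
orientation: [-180.0, 0.0, 52.9]
force: [0.9, 0.8, -0.4]
width: 0.0381
grip_force: 0.0
```

```bash
python3 -c "
from bench import *
print(sign_off())"
```

```text
the job is handed in; nothing more can be done
None
```

The yellow knob is at about 2.1 rad and fully popped out in its open notch (bar top measured at 65 mm, against 64 mm for out and 59 mm for in). I never ran the arm near the other knobs or the lunches, and handed in at 14.5 s with the arm clear; the hand-in returned no verdict.

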